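Swap a tin and a switch box between packing trays and block the gaps

TASK

The paint tin and the grey switch box were packed in each other's tray. Swap them, parking one on the bare white board meanwhile if you like, so that the tin stands in the longer tray and the switch box in the shorter one, each set towards one end of its tray; then fill the gap left in each tray with a wood block so nothing can slide about: the thick block beside the tin, the thin block beside the switch box. Everything must stand upright on its tray's floor and the tin must never be tipped over; leave the cup, the tape ring and the screwdriver where they are.

Things in the scene. Friction and masses are not known exactly. Their poses are not given: they have to be found in the camera images.
- tin: Small closed paint tin: upright metal cylinder, diameter 60, height 75 (the rolled rim, 61.6 across, is its widest), with a paper band, about 0.3 kg. Origin: centre of its underside, z up. It starts standing near the middle of the shorter tray. Sizes in mm.
- switch_box: Grey electrical switch box standing upright, 50 along its x (with a flat cover and black toggle drawn on each x face), 60 along its y, 80 high, plus a round stub 26 across and 5 high on top; about 0.2 kg. Origin: centre of its underside, z up. It starts near the middle of the longer tray, its axes nearly along the tray's (within 10 degrees). Sizes in mm.
- thick_block: Thick plain wood block standing upright on the table, 48 along its x, 62 along its y, 70 high. Origin: centre of its underside, z up. Sizes in mm.
- thin_block: Thin plain wood block standing upright on the table, 24 along its x, 62 along its y, 70 high. Origin: centre of its underside, z up. Sizes in mm.
- long_tray: The longer of two low open bare-metal trays, fixed to the table: inside 130 along its x, 78 along its y; walls 6 thick; outside 142 x 90; rim 24 above the table, floor 6 above the table. Origin: centre of its underside on the table, z up. Tin (60) and thick block (48) side by side along x take up 108 of the 130; both fit across y. Sizes in mm.
- short_tray: The shorter of the two low open bare-metal trays, fixed to the table: inside 96 along its x, 78 along its y; walls 6 thick; outside 108 x 90; rim 24 above the table, floor 6 above the table. Origin: centre of its underside on the table, z up. Switch box (50) and thin block (24) side by side along x take up 74 of the 96; both fit across y. Sizes in mm.
- board: Bare white board fixed flat on the table, 130 along its x, 110 along its y, 6 thick, empty at the start: a free spot for parking. Origin: centre of its underside, z up. Sizes in mm.
- cup: Red plastic cup, open at the top, 80 across the rim, 90 high, standing on the table. Leave it alone. Origin: centre of its underside. Sizes in mm.
- tape: Blue ring of tape lying flat on the table, 96 outside, 74 inside diameter, 24 high. Leave it alone. Origin: centre of its underside. Sizes in mm.
- screwdriver: Screwdriver lying on the table beyond the work, roughly across the robot's view. Leave it alone. Origin: centre of its underside; the tool lies along its x. Sizes in mm.
Things that resemble listed ones, but are neither listed nor needed, are in the scene too. What is shaped like the long_tray but pink is not meant. Leave any yellow look-alike of the thick_block alone.

How it is judged (in metres and radians):
At the end, for the whole second after the job is handed in: Tin and thick block both stand inside the longer tray, switch box and thin block both inside the shorter tray: each underside on the tray floor (within 4 mm), within 7 degrees of upright, between the tray's walls, released and at rest (x of tin in the frame of long_tray between -0.038 and 0.038 m and y of tin in the frame of long_tray between -0.012 and 0.012 m and z of tin in the frame of long_tray between 0.002 and 0.01 m and angle between each of tin, switch_box, thick_block, thin_block's own z axis and vertical below 0.12 rad and linear speed of each of tin, switch_box, thick_block, thin_block below 0.02 m/s and x of switch_box in the frame of short_tray between -0.026 and 0.026 m and y of switch_box in the frame of short_tray between -0.016 and 0.016 m and z of switch_box in the frame of short_tray between 0.002 and 0.01 m and x of thick_block in the frame of long_tray between -0.044 and 0.044 m and y of thick_block in the frame of long_tray between -0.016 and 0.016 m and z of thick_block in the frame of long_tray between 0.002 and 0.01 m and x of thin_block in the frame of short_tray between -0.039 and 0.039 m and y of thin_block in the frame of short_tray between -0.016 and 0.016 m and z of thin_block in the frame of short_tray between 0.002 and 0.01 m); the robot touches nothing.
It fails at once if the cup is moved more than 20 mm (distance of cup from where it was at the start of the episode above 0.02 m).
It fails at once if the tape ring is moved more than 20 mm (distance of tape from where it was at the start of the episode above 0.02 m).
It fails at once if the screwdriver is moved more than 20 mm (distance of screwdriver from where it was at the start of the episode above 0.02 m).
It fails at once if the tin is tipped over (more than 40 degrees) (angle between tin's own z axis and vertical above 0.7 rad).
It also fails if it takes over 120 s, if anything falls off the work surface, if the arm or the gripper's body presses on something with over 40 N, if the wrist force passes 120 N, or if a joint passes its speed limit or range.

ROBOT

A 7-joint arm with a two-finger parallel gripper is mounted at the origin on the work surface. World frame = base frame: x ahead of the robot, y to its left, z up, the work surface at z = 0. Lengths are in m, angles in degrees, forces in N, time in s.
With the tool pointing down it reaches from about 0.425 to 0.925 m from the base axis. Payload 6.8 kg.
Tool frame: the origin (TCP) lies on the centre line of the jaws, within the pads' length; the fingertips stand 14 mm ahead of it and the grasp point (between the pads) lies 5 mm behind it; z points along the fingers, y is the line along which they close (so a half turn about z gives the same grasp; the last joint's range is limited). The gripper opens to 85 mm and grips with 20 to 120 N. Pads are 22 mm wide; open, the fingers measure 114 mm over their backs; the gripper's body (76 mm by 85 mm) begins 54 mm behind the grasp point. The pads swing forward as they close: fully open they stand 13 mm farther back than shut.
Start: joints at [70.296, 27.33, 1.283, 89.118, -0.659, 63.558, -4.761], TCP at [0.158, -0.656, 0.245] pointing down, gripper open.
Joint ranges: [-169.35, 169.35], [-19.33, 120.38], [-80.79, 83.38], [13.8, 139.57], [-78.32, 258.32], [9.67, 109.79], [-169.56, 169.56]. Speed limits (degrees/s): [136.94, 136.94, 180, 180, 180, 180, 180].

INTERFACE

Orientations are given as [roll, pitch, yaw] about the fixed x, y, z axes, in that order (R = Rz(yaw) Ry(pitch) Rx(roll)).
In Python, from cell import manip, viewer, ticket gives the robot as it stands.
- The arm moves only by the tool send_rows, never from a script. Its argument "rows" is a list of rows, each a list of 3 entries, a list of its own where there are three numbers: the opening, from -1 (shut) to 1 (fully open), then the shift along the tool's x, y, z in units of 30 mm (1.0 is 30 mm), then the turn, a rotation vector about the tool's x, y, z in units of 0.15 rad (1.0 is 0.15 rad). A call has exactly 10 rows; each row shifts and turns the commanded pose from where the row before left it, along the tool's axes as they then stand; what a row does not reach is not made up. A row lasts 1/8 s, in which the tool goes at most 62.5 mm and 10.7 degrees, less where a joint would pass 70% of its speed; a pose out of reach is approached as far as the arm can. A call with a number of a shift or a turn outside -1 to 1 is refused whole. A call with a gripper value outside its range is refused whole. The fingers move at their own pace and stop on an object; "force" is the grip in N (left out, the last holds). Time passes only in rows, so rows that do not move let the fingers close, or fill a call up. It gives the time, the measured TCP pose, the force, the opening and the grip force at its end, in the units of the state.
- manip.get_state(): the state, without advancing time (a new reading comes with each control period).
- viewer.snapshot(name): name is "side" or "top" or "wrist"; returns a dict with "color" (420x560x3 uint8, red, green, blue), "z_map" (420x560 float32, m along the optical axis (not along the pixel's ray), 0 where there is no reading), "fx", "fy", "cx", "cy" (pixels), "position" and "rotation" of the camera in the world. Camera axes: x right, y up, looking along -z (the intrinsics and any distortion apply to the point x, -y, -z); pixel columns grow to the right and rows downward; lengths in m; the calibration is good to about 2 mm. A picture is of the moment at which its call begins.
- ticket.close_job(): hands the job in; it is judged then, once.
The state is a dict: "time_s": time; "joints": joint angles; "qvel": joint speeds; "joint_torque": joint torques, N m; "tcp_pos": TCP position; "orientation": TCP orientation; "force": force on the tool from outside, world axes, zero at the start; "ft_torque": the same for the moment, N m; "opening": finger opening in m; "grip_force": force on a finger pad.
Only numpy, scipy, OpenCV 4.12 (cv2) and the standard library are available. Lean on these libraries where they do the work, as an engineer would, in place of code of your own. Each camera call takes 0.05 s, during which the arm holds its last target. There are 200 camera calls.

## Working session

There is one attempt and no reset: what is moved stays moved. The work goes in short steps, Python scripts to look and compute and a tool call to move; the robot and the scene stay as the last step left them, time stands still between calls to the robot, and variables do not carry over. Pictures are saved under pics/ and viewed, at most 14 in all, crops included, and the job is handed in when it is done.

Besides the shell and the picture viewer there is one more tool, called as name(argument=value, ...) on one line, values as JSON. send_rows: Moves the arm, as the interface text tells. Its arguments: {"type":"object","properties":{"rows":{"type":"array"},"force":{"type":"number"}},"required":["rows"]}

```bash
mkdir -p pics; ls
cat > h.py <<'E'
import numpy as np, cv2
from cell import manip, viewer, ticket
def snap(n,save=None):
    s=viewer.snapshot(n)
    if save: cv2.imwrite('pics/'+save+'.png',s['color'][:,:,::-1])
    return s
def cloud(s):
    z=s['z_map']; h,w=z.shape; u,v=np.meshgrid(np.arange(w),np.arange(h))
    p=np.stack([(u-s['cx'])/s['fx']*z,-(v-s['cy'])/s['fy']*z,-z],-1)
    P=p@np.array(s['rotation']).T+np.array(s['position']); P[z==0]=np.nan
    return P
E
python3 - <<'E'
from h import *
for n in('top','side'):
    s=snap(n,n+'0'); print(n,s['position'],s['rotation'],s['fx'],s['fy'],s['cx'],s['cy'],[k for k in s]); np.save(n+'.npy',s,allow_pickle=True)
print(manip.get_state())
E
```

```text
pics
top [ 0.26503919 -0.07443983  1.4746286 ] [ 11.78657768  -0.15089541 -88.46602353] 532.7553694452379 532.7553694452379 281.1916104577718 211.0218801700449 ['color', 'z_map', 'fx', 'fy', 'cx', 'cy', 'position', 'rotation']
side [ 0.4037985  -1.00303942  0.77416179] [ 52.39196445  -0.3963497  -11.18239398] 429.69741962310223 429.69741962310223 279.5760396517965 206.86014217004112 ['color', 'z_map', 'fx', 'fy', 'cx', 'cy', 'position', 'rotation']
{'time_s': 0.1, 'joints': array([70.29700246, 27.37165539,  1.27844545, 89.17205356, -0.65771318,
       63.55767288, -4.76177626]), 'qvel': array([ 0.02148141,  0.02901377,  0.03049872, -0.15191506, -0.0026063 ,
        0.05041714,  0.00611777]), 'joint_torque': array([ 5.58397893e-03, -5.97755563e+01,  1.61407817e+00, -2.81949681e+01,
        1.28724807e-02,  4.99742600e-03, -2.14867833e-05]), 'tcp_pos': array([ 0.15756742, -0.65583072,  0.24441974]), 'orientation': array([-1.79906215e+02,  7.12914821e-03,  1.35120192e+01]), 'force': array([-0.11153676, -0.82591024,  0.21117816]), 'ft_torque': array([-0.07344594,  0.0053325 ,  0.0290946 ]), 'grip_force': 0.0, 'opening': 0.08540384683110915}
```

View pics/top0.png

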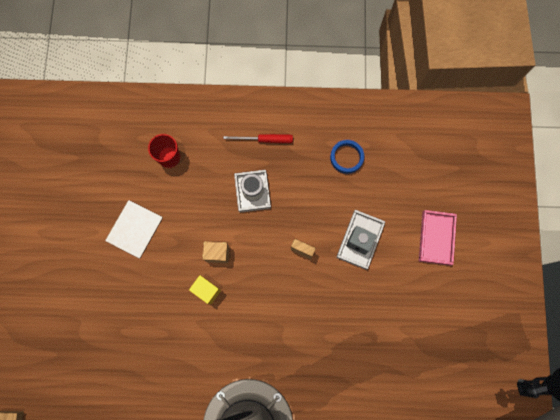

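View pics/side0.png

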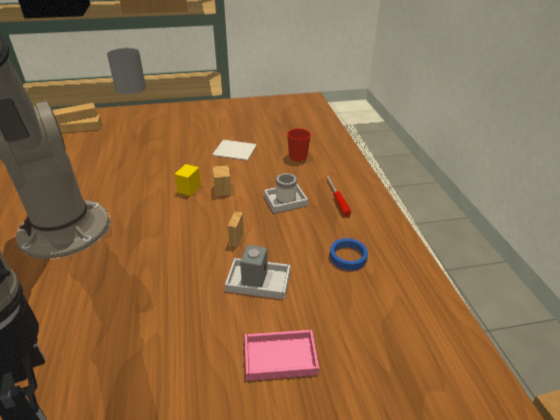

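Top view: tin (253,184) stands in the bare short tray (252,190); switch box (362,238) in the bare long tray (361,240). The thick block is at (215,251), its yellow look-alike at (205,290), the thin block at (303,248), the pink look-alike tray at (438,238), the board at (134,229), and cup/tape/screwdriver sit behind. The side view agrees.

Candidates: thick block – wood (215,251) vs yellow (205,290), choose wood; long tray – bare (361,240) vs pink (438,238), choose bare; thin block – only (303,248).

```bash
cat >> h.py <<'E'
from scipy.spatial.transform import Rotation as Ro
def cloud(s):
    z=s['z_map']; h,w=z.shape; u,v=np.meshgrid(np.arange(w),np.arange(h))
    p=np.stack([(u-s['cx'])/s['fx']*z,-(v-s['cy'])/s['fy']*z,-z],-1)
    P=p@Ro.from_euler('xyz',s['rotation'],degrees=True).as_matrix().T+np.array(s['position']); P[z==0]=np.nan
    return P
def rect(P,box,zlo,zhi):
    u0,v0,u1,v1=box; Q=P[v0:v1,u0:u1].reshape(-1,3); Q=Q[(Q[:,2]>zlo)&(Q[:,2]<zhi)]
    (c,wh,a)=cv2.minAreaRect((Q[:,:2]*1000).astype(np.float32))
    return len(Q),np.round(c,1),np.round(wh,1),round(a,1),np.round(np.median(Q[:,2])*1000,1)
E
python3 - <<'E'
from h import *
s=np.load('top.npy',allow_pickle=True).item(); P=cloud(s)
print('table',np.nanmedian(P[330:370,100:200,2]),np.nanmedian(P[180:210,290:330,2]),np.nanmedian(P[90:120,100:140,2]))
for n,b,a,c in [('tin',(230,165,275,215),.06,.1),('stray',(228,165,278,216),.012,.035),('sb',(330,205,390,272),.065,.1),('ltray',(330,205,390,272),.012,.035),('thick',(195,235,235,270),.055,.09),('thin',(285,235,322,262),.055,.09),('board',(100,195,170,262),.003,.015),('yellow',(185,270,225,310),.055,.09),('cup',(145,130,185,170),.07,.11),('tape',(325,135,370,178),.015,.03)]:
    print(n,*rect(P,b,a,c))
c=s['color'][160:285,185:400]; cv2.imwrite('pics/crop.png',cv2.resize(c[:,:,::-1],None,fx=3.7,fy=3.7,interpolation=cv2.INTER_CUBIC))
E
```

```text
table 0.00022406361876159409 -0.00022880951344106393 0.0006135540926546224
tin 419 [627.2  12.1] [61.5 57.3] 2.0 80.6
stray 358 [625.3  12.9] [110.2  90. ] 9.1 22.6
sb 455 [ 487.3 -287.3] [60.  53.1] 65.9 85.4
ltray 455 [ 495.5 -292.8] [ 90.2 144.1] 69.5 22.0
thick 437 [445.  103.4] [63.7 48.3] 88.6 69.5
thin 220 [ 460.4 -131.2] [61.8 24.3] 66.6 69.6
board 2093 [513.3 341.1] [188.3 200.7] 1.7 6.0
yellow 451 [343.6 127.1] [62.6 47.9] 56.2 70.0
cup 262 [721.4 256.4] [79.4 77.1] 47.2 86.0
tape 378 [ 733.4 -253.7] [93.8 94.2] 30.7 22.7
```

View pics/crop.png

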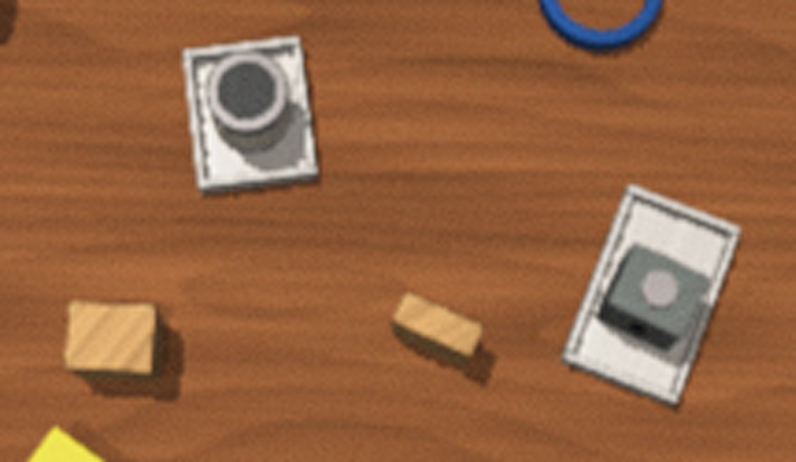

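The crop confirms the choices: tin at crop (247,90) in the short bare tray, box at (655,290) in the long bare tray, plain wood blocks at (112,338) and (440,325). Now I'll refine the positions and write a move-planning helper.

```bash
cat >> h.py <<'E'
def plan(x,y,z,yaw):
    "mm, deg -> units: turn about tool z, then shift along the turned tool axes"
    st=manip.get_state(); p=st['tcp_pos']*1000; o=st['orientation']
    d=(yaw-o[2]+180)%360-180; a=np.radians(yaw)
    R=Ro.from_euler('xyz',[180,0,yaw],degrees=True).as_matrix()
    s=R.T@(np.array([x,y,z])-p)/30
    print('t',round(st['time_s'],2),'tcp',np.round(p,1),np.round(o,1),'grip',round(st['grip_force'],1),'open',round(st['opening']*1000,1),'F',np.round(st['force'],1))
    print('turn_z units',round(-np.radians(d)/.15,2),'shift units',np.round(s,2))
E
python3 - <<'E'
from h import *
s=np.load('top.npy',allow_pickle=True).item(); P=cloud(s)
print('tin',*rect(P,(230,165,275,215),.077,.1)); print('sb',*rect(P,(330,205,390,272),.083,.1)); print('stub',*rect(P,(330,205,390,272),.0885,.1))
w=(s['color'].min(2)>170).astype(np.uint8); w[:, :100]=0; w[:,170:]=0; w[:195]=0; w[262:]=0
c=max(cv2.findContours(w,0,2)[0],key=cv2.contourArea); m=np.zeros_like(w); cv2.drawContours(m,[c],-1,1,-1)
print('board',cv2.minAreaRect((P[m>0][:,:2]*1000).astype(np.float32)))
b=s['color'][165:216,228:278]
plan(487,-287,160,-24)
E
```

```text
tin 352 [626.7  11.9] [60.6 56.8] 1.9 81.4
sb 332 [ 486.9 -287.1] [60.2 49.9] 65.5 86.7
stub 95 [ 486.3 -287.4] [56.5 47.4] 65.8 90.7
board ((511.1860046386719, 341.67742919921875), (108.79371643066406, 130.4066162109375), 63.71481704711914)
t 0.1 tcp [ 157.6 -655.8  244.4] [-179.9    0.    13.5] grip 0.0 open 85.4 F [-0.1 -0.8  0.2]
turn_z units 4.36 shift units [  5.03 -15.7    2.81]
```

send_rows(rows=[[1,[0,0,0],[0,0,0.87]],[1,[0,0,0],[0,0,0.87]],[1,[0,0,0],[0,0,0.87]],[1,[0,0,0],[0,0,0.87]],[1,[0,0,0],[0,0,0.88]],[1,[0.3,-1,0],[0,0,0]],[1,[0.3,-1,0],[0,0,0]],[1,[0.3,-1,0],[0,0,0]],[1,[0.3,-1,0],[0,0,0]],[1,[0.3,-1,0],[0,0,0]]], force=40)

```text
time_s: 1.35
tcp_pos: [0.2602, -0.5364, 0.2449]
orientation: [-180.0, 0.0, -24.0]
force: [-0.5, 0.6, -0.1]
opening: 0.0856
grip_force: 0.0
```

```bash
python3 -c "
from h import *
plan(487,-287,160,-24)"
```

```text
t 1.35 tcp [ 260.2 -536.4  244.9] [-180.    0.  -24.] grip 0.0 open 85.6 F [-0.5  0.6 -0.1]
turn_z units 0.0 shift units [  3.52 -10.67   2.83]
```

send_rows(rows=[[1,[0.35,-1,0.28],[0,0,0]],[1,[0.35,-1,0.28],[0,0,0]],[1,[0.35,-1,0.28],[0,0,0]],[1,[0.35,-1,0.28],[0,0,0]],[1,[0.35,-1,0.28],[0,0,0]],[1,[0.35,-1,0.28],[0,0,0]],[1,[0.35,-1,0.28],[0,0,0]],[1,[0.35,-1,0.28],[0,0,0]],[1,[0.35,-1,0.28],[0,0,0]],[1,[0.37,-1,0.31],[0,0,0]]])

```text
time_s: 2.6
tcp_pos: [0.4785, -0.3054, 0.1599]
orientation: [-180.0, 0.0, -24.0]
force: [0.8, 0.6, 0.8]
opening: 0.0857
grip_force: 0.0
```

```bash
python3 -c "
from h import *
plan(487,-287,50,-24)"
```

```text
t 2.6 tcp [ 478.5 -305.4  159.9] [-180.    0.  -24.] grip 0.0 open 85.7 F [0.8 0.6 0.8]
turn_z units 0.0 shift units [ 0.01 -0.67  3.66]
```

send_rows(rows=[[1,[0,-0.67,0],[0,0,0]],[1,[0,0,0.8],[0,0,0]],[1,[0,0,0.8],[0,0,0]],[1,[0,0,0.8],[0,0,0]],[1,[0,0,0.7],[0,0,0]],[1,[0,0,0.56],[0,0,0]],[1,[0,0,0],[0,0,0]],[-1,[0,0,0],[0,0,0]],[-1,[0,0,0],[0,0,0]],[-1,[0,0,0],[0,0,0]]], force=40)

```text
time_s: 3.85
tcp_pos: [0.487, -0.2883, 0.0516]
orientation: [180.0, -0.1, -24.0]
force: [-0.3, 0.9, 4.7]
opening: 0.0596
grip_force: 44.3
```

send_rows(rows=[[-1,[0,0,0],[0,0,0]],[-1,[0,0,0],[0,0,0]],[-1,[0,0,0],[0,0,0]],[-1,[0,0,-0.4],[0,0,0]],[-1,[0,0,-0.7],[0,0,0]],[-1,[0,0,-0.8],[0,0,0]],[-1,[0,0,-0.8],[0,0,0]],[-1,[0,0,-0.8],[0,0,0]],[-1,[0,0,-0.4],[0,0,0]],[-1,[0,0,0],[0,0,0]]])

```text
time_s: 5.1
tcp_pos: [0.4864, -0.288, 0.1683]
orientation: [180.0, -0.1, -24.0]
force: [0.6, 0.1, -1.7]
opening: 0.0597
grip_force: 43.9
```

```bash
python3 -c "
from h import *
plan(511,342,168,-26)
snap('side','side1')"
```

```text
t 5.1 tcp [ 486.4 -288.   168.3] [ 1.8e+02 -1.0e-01 -2.4e+01] grip 43.9 open 59.7 F [ 0.6  0.1 -1.7]
turn_z units 0.24 shift units [-8.470e+00 -1.923e+01  1.000e-02]
```

View pics/side1.png

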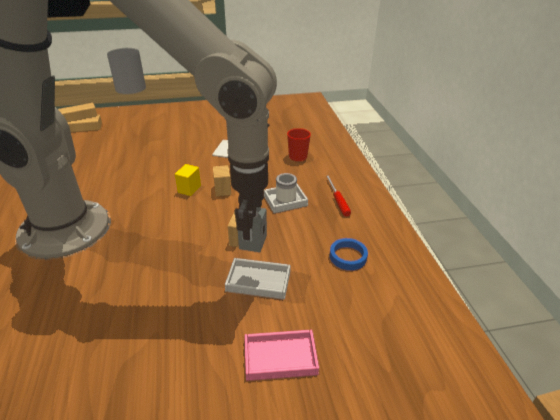

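Picture: the box hangs upright in the jaws at (252,232), long tray empty at (258,278).

send_rows(rows=[[-1,[-0.2,-0.5,0],[0,0,0]],[-1,[-0.44,-1,0],[0,0,0]],[-1,[-0.44,-1,0],[0,0,0]],[-1,[-0.44,-1,0],[0,0,0]],[-1,[-0.44,-1,0],[0,0,0]],[-1,[-0.44,-1,0],[0,0,0]],[-1,[-0.44,-1,0],[0,0,0]],[-1,[-0.44,-1,0],[0,0,0]],[-1,[-0.44,-1,0],[0,0,0]],[-1,[-0.44,-1,0],[0,0,0]]])

```text
time_s: 6.4
tcp_pos: [0.4867, 0.0253, 0.1668]
orientation: [180.0, 0.1, -23.9]
force: [0.8, 0.2, -1.2]
opening: 0.0598
grip_force: 43.9
```

send_rows(rows=[[-1,[-0.44,-1,0],[0,0,0]],[-1,[-0.44,-1,0],[0,0,0]],[-1,[-0.44,-1,0],[0,0,0]],[-1,[-0.44,-1,0],[0,0,0]],[-1,[-0.44,-1,0],[0,0,0]],[-1,[-0.44,-1,0],[0,0,0]],[-1,[-0.44,-1,0],[0,0,0]],[-1,[-0.44,-1,0],[0,0,0]],[-1,[-0.44,-1,0],[0,0,0]],[-1,[-0.1,-0.3,0],[0,0,0]]])

```text
time_s: 7.65
tcp_pos: [0.4877, 0.3307, 0.1667]
orientation: [180.0, 0.1, -23.7]
force: [-0.6, 0.0, -3.0]
opening: 0.0595
grip_force: 44.1
```

```bash
python3 -c "
from h import *
plan(511,342,53,-26)"
```

```text
t 7.65 tcp [487.7 330.7 166.7] [ 1.80e+02  1.00e-01 -2.37e+01] grip 44.1 open 59.5 F [-0.6  0.  -3. ]
turn_z units 0.27 shift units [ 0.53 -0.68  3.79]
```

send_rows(rows=[[-1,[0.25,-0.35,0],[0,0,0]],[-1,[0.25,-0.33,0.2],[0,0,0]],[-1,[0,0,0.8],[0,0,0]],[-1,[0,0,0.8],[0,0,0]],[-1,[0,0,0.8],[0,0,0]],[-1,[0,0,0.6],[0,0,0]],[-1,[0,0,0.35],[0,0,0]],[-1,[0,0,0.15],[0,0,0]],[-1,[0,0,0.05],[0,0,0]],[-1,[0,0,0],[0,0,0]]])

```text
time_s: 8.9
tcp_pos: [0.5123, 0.3405, 0.0557]
orientation: [-179.9, -0.0, -24.0]
force: [-0.0, -0.3, -0.7]
opening: 0.0596
grip_force: 44.1
```

```bash
python3 -c "
from h import *
plan(511,342,53,-26)"
```

```text
t 8.9 tcp [512.3 340.5  55.7] [-179.9   -0.   -24. ] grip 44.1 open 59.6 F [-0.  -0.3 -0.7]
turn_z units 0.24 shift units [-0.06 -0.03  0.09]
```

send_rows(rows=[[-1,[0,0,0.07],[0,0,0]],[-1,[0,0,0.06],[0,0,0]],[-1,[0,0,0],[0,0,0]],[1,[0,0,0],[0,0,0]],[1,[0,0,0],[0,0,0]],[1,[0,0,0],[0,0,0]],[1,[0,0,-0.4],[0,0,0]],[1,[0,0,-0.9],[0,0,0]],[1,[0,0,-1],[0,0,0]],[1,[0,0,-1],[0,0,0]]])

```text
time_s: 10.15
tcp_pos: [0.512, 0.3402, 0.152]
orientation: [-180.0, -0.0, -24.0]
force: [0.0, 0.6, 0.3]
opening: 0.0852
grip_force: 0.0
```

```bash
python3 -c "
from h import *
plan(627,12,160,-20.5)"
```

```text
t 10.15 tcp [512.  340.2 152. ] [-180.   -0.  -24.] grip 0.0 open 85.2 F [0.  0.6 0.3]
turn_z units -0.4 shift units [ 7.42  8.91 -0.27]
```

send_rows(rows=[[1,[0,0,-0.27],[0,0,-0.4]],[1,[0.8,0.97,0],[0,0,0]],[1,[0.8,0.97,0],[0,0,0]],[1,[0.8,0.97,0],[0,0,0]],[1,[0.8,0.97,0],[0,0,0]],[1,[0.8,0.97,0],[0,0,0]],[1,[0.8,0.97,0],[0,0,0]],[1,[0.8,0.97,0],[0,0,0]],[1,[0.8,0.97,0],[0,0,0]],[1,[0.8,0.97,0],[0,0,0]]])

```text
time_s: 11.4
tcp_pos: [0.623, 0.018, 0.1593]
orientation: [-180.0, -0.1, -20.5]
force: [0.3, 0.7, -0.1]
opening: 0.0853
grip_force: 0.0
```

```bash
python3 -c "
from h import *
plan(627,12,48,-20.5)
s=snap('top'); P=cloud(s); print('box',*rect(P,(100,195,180,265),.08,.1)); print('tray',*rect(P,(330,205,390,272),.015,.035))
cv2.imwrite('pics/top2.png',s['color'][:,:,::-1])"
```

```text
t 11.4 tcp [623.   18.  159.3] [-1.80e+02 -1.00e-01 -2.05e+01] grip 0.0 open 85.3 F [ 0.3  0.7 -0.1]
turn_z units -0.0 shift units [0.2  0.14 3.71]
box 408 [512.5 339.3] [61.7 49.5] 65.6 87.0
tray 380 [ 495.  -292.7] [ 90.6 143. ] 69.3 22.5
```

View pics/top2.png

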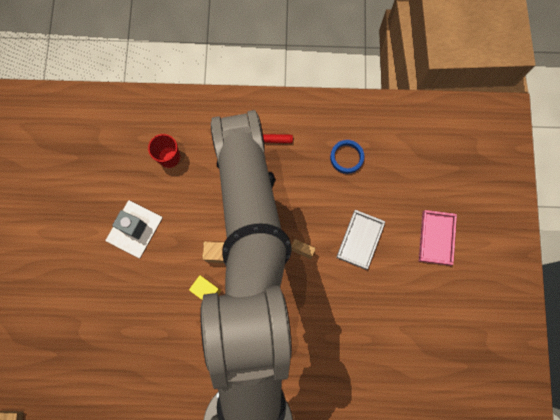

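The box stands on the board at (130,224), the long tray is empty at (361,240), nothing else is disturbed. Next the tin.

send_rows(rows=[[1,[0.1,0.07,0],[0,0,0]],[1,[0.1,0.07,0.4],[0,0,0]],[1,[0,0,0.8],[0,0,0]],[1,[0,0,0.8],[0,0,0]],[1,[0,0,0.8],[0,0,0]],[1,[0,0,0.6],[0,0,0]],[1,[0,0,0.3],[0,0,0]],[1,[0,0,0],[0,0,0]],[-1,[0,0,0],[0,0,0]],[-1,[0,0,0],[0,0,0]]], force=40)

```text
time_s: 12.7
tcp_pos: [0.6274, 0.013, 0.0485]
orientation: [-180.0, -0.1, -20.5]
force: [0.4, -0.5, 2.0]
opening: 0.0592
grip_force: 43.3
```

send_rows(rows=[[-1,[0,0,0],[0,0,0]],[-1,[0,0,0],[0,0,0]],[-1,[0,0,0],[0,0,0]],[-1,[0,0,-0.2],[0,0,0]],[-1,[0,0,-0.5],[0,0,0]],[-1,[0,0,-0.8],[0,0,0]],[-1,[0,0,-0.8],[0,0,0]],[-1,[0,0,-0.8],[0,0,0]],[-1,[0,0,-0.4],[0,0,0]],[-1,[0,0,0],[0,0,0]]])

```text
time_s: 13.95
tcp_pos: [0.627, 0.0132, 0.1533]
orientation: [-180.0, -0.1, -20.5]
force: [-1.1, 0.4, -2.7]
opening: 0.059
grip_force: 43.6
```

```bash
python3 -c "
from h import *
a=np.radians(-20.5);c=np.array([495.2,-292.7]);ux=np.array([np.cos(a),np.sin(a)])
for x in(-29,34): print(x,c+x*ux)
t=c+29*ux
plan(*t,160,-20.5)
s=snap('side');cv2.imwrite('pics/s3.png',s['color'][100:320,150:400,::-1])"
```

```text
-29 [ 468.03650651 -282.54398594]
34 [ 527.04685443 -304.60705096]
t 13.95 tcp [627.   13.2 153.3] [-1.80e+02 -1.00e-01 -2.05e+01] grip 43.6 open 59.0 F [-1.1  0.4 -2.7]
turn_z units -0.0 shift units [ 0.42 11.09 -0.22]
```

View pics/s3.png

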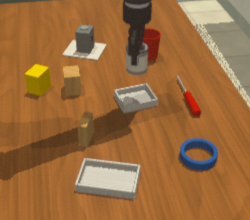

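The tin hangs upright at crop (138,60), short tray empty at (135,97). I'm carrying it to the long tray's far end.

send_rows(rows=[[-1,[0.02,0.5,-0.1],[0,0,0]],[-1,[0.05,1,-0.1],[0,0,0]],[-1,[0.05,1,0],[0,0,0]],[-1,[0.05,1,0],[0,0,0]],[-1,[0.05,1,0],[0,0,0]],[-1,[0.05,1,0],[0,0,0]],[-1,[0.05,1,0],[0,0,0]],[-1,[0.05,1,0],[0,0,0]],[-1,[0.05,1,0],[0,0,0]],[-1,[0,1,0],[0,0,0]]])

```text
time_s: 15.25
tcp_pos: [0.5367, -0.2601, 0.1575]
orientation: [180.0, 0.1, -20.6]
force: [0.7, -0.0, -2.9]
opening: 0.0591
grip_force: 43.7
```

send_rows(rows=[[-1,[0,1,0],[0,0,0]],[-1,[0,0.5,0],[0,0,0]],[-1,[0,0,0],[0,0,0]],[-1,[0,0,0.3],[0,0,0]],[-1,[0,0,0.6],[0,0,0]],[-1,[0,0,0.6],[0,0,0]],[-1,[0,0,0.3],[0,0,0]],[-1,[0,0,0],[0,0,0]],[-1,[0,0,0],[0,0,0]],[-1,[0,0,0],[0,0,0]]])

```text
time_s: 16.5
tcp_pos: [0.5231, -0.3006, 0.105]
orientation: [180.0, -0.1, -20.5]
force: [-0.4, 0.4, -1.8]
opening: 0.0594
grip_force: 43.7
```

```bash
python3 -c "
from h import *
plan(522.4,-302.9,48.5,-20.5)"
```

```text
t 16.5 tcp [ 523.1 -300.6  105. ] [ 1.80e+02 -1.00e-01 -2.05e+01] grip 43.7 open 59.4 F [-0.4  0.4 -1.8]
turn_z units -0.0 shift units [0.   0.08 1.88]
```

send_rows(rows=[[-1,[0,0.08,0.2],[0,0,0]],[-1,[0,0,0.5],[0,0,0]],[-1,[0,0,0.5],[0,0,0]],[-1,[0,0,0.3],[0,0,0]],[-1,[0,0,0.15],[0,0,0]],[-1,[0,0,0.1],[0,0,0]],[-1,[0,0,0.08],[0,0,0]],[-1,[0,0,0],[0,0,0]],[-1,[0,0,0],[0,0,0]],[-1,[0,0,0],[0,0,0]]])

```text
time_s: 17.75
tcp_pos: [0.5219, -0.3027, 0.0496]
orientation: [180.0, -0.0, -20.5]
force: [0.3, -0.1, -2.6]
opening: 0.0594
grip_force: 43.7
```

```bash
python3 -c "
from h import *
plan(522.4,-302.9,48.5,-20.5)"
```

```text
t 17.75 tcp [ 521.9 -302.7   49.6] [180.   -0.  -20.5] grip 43.7 open 59.4 F [ 0.3 -0.1 -2.6]
turn_z units -0.0 shift units [0.02 0.   0.04]
```

send_rows(rows=[[-1,[0,0,0.04],[0,0,0]],[-1,[0,0,0],[0,0,0]],[1,[0,0,0],[0,0,0]],[1,[0,0,0],[0,0,0]],[1,[0,0,0],[0,0,0]],[1,[0,0,0],[0,0,0]],[1,[0,0,-0.5],[0,0,0]],[1,[0,0,-1],[0,0,0]],[1,[0,0,-1],[0,0,0]],[1,[0,0,-1],[0,0,0]]])

```text
time_s: 19.0
tcp_pos: [0.522, -0.3027, 0.1553]
orientation: [180.0, -0.1, -20.5]
force: [0.7, -1.2, 0.4]
opening: 0.0852
grip_force: 0.0
```

```bash
python3 -c "
from h import *
plan(512.5,339.3,160,-24.3)"
```

```text
t 19.0 tcp [ 522.  -302.7  155.3] [ 1.80e+02 -1.00e-01 -2.05e+01] grip 0.0 open 85.2 F [ 0.7 -1.2  0.4]
turn_z units 0.44 shift units [ -9.09 -19.37  -0.16]
```

send_rows(rows=[[1,[0,0,-0.2],[0,0,0.44]],[1,[-0.47,-1,0],[0,0,0]],[1,[-0.47,-1,0],[0,0,0]],[1,[-0.47,-1,0],[0,0,0]],[1,[-0.47,-1,0],[0,0,0]],[1,[-0.47,-1,0],[0,0,0]],[1,[-0.47,-1,0],[0,0,0]],[1,[-0.47,-1,0],[0,0,0]],[1,[-0.47,-1,0],[0,0,0]],[1,[-0.47,-1,0],[0,0,0]]])

```text
time_s: 20.25
tcp_pos: [0.5175, -0.0032, 0.1604]
orientation: [-180.0, -0.1, -24.3]
force: [0.8, -0.9, -0.7]
opening: 0.0854
grip_force: 0.0
```

send_rows(rows=[[1,[-0.47,-1,0],[0,0,0]],[1,[-0.47,-1,0],[0,0,0]],[1,[-0.47,-1,0],[0,0,0]],[1,[-0.47,-1,0],[0,0,0]],[1,[-0.47,-1,0],[0,0,0]],[1,[-0.47,-1,0],[0,0,0]],[1,[-0.47,-1,0],[0,0,0]],[1,[-0.47,-1,0],[0,0,0]],[1,[-0.47,-1,0],[0,0,0]],[1,[-0.47,-1,0],[0,0,0]]])

```text
time_s: 21.5
tcp_pos: [0.5125, 0.3282, 0.1604]
orientation: [-179.9, -0.1, -24.3]
force: [0.9, -0.0, 0.6]
opening: 0.0858
grip_force: 0.0
```

```bash
python3 -c "
from h import *
plan(512.5,339.3,51.5,-24.3)
s=snap('top'); P=cloud(s); print('tin',*rect(P,(330,205,395,272),.076,.1)); print('tray',*rect(P,(330,205,390,272),.015,.035))
print('box',*rect(P,(100,195,180,265),.083,.09));print('stray',*rect(P,(228,165,278,216),.015,.035))"
```

```text
t 21.5 tcp [512.5 328.2 160.4] [-1.799e+02 -1.000e-01 -2.430e+01] grip 0.0 open 85.8 F [ 0.9 -0.   0.6]
turn_z units -0.0 shift units [-0.15 -0.34  3.63]
tin 400 [ 521.7 -302.3] [60.9 59.3] 0.4 80.6
tray 375 [ 495.1 -292.6] [ 90.4 143.3] 69.4 23.1
box 0 [0. 0.] [0. 0.] 0.0 nan
stray 313 [625.8  12.8] [110.8  89.8] 8.9 23.4
  return _methods._mean(a, axis=axis, dtype=dtype,
  ret = ret.dtype.type(ret / rcount)
```

send_rows(rows=[[1,[-0.15,-0.34,0],[0,0,0]],[1,[0,0,0.4],[0,0,0]],[1,[0,0,0.8],[0,0,0]],[1,[0,0,0.8],[0,0,0]],[1,[0,0,0.8],[0,0,0]],[1,[0,0,0.55],[0,0,0]],[1,[0,0,0.28],[0,0,0]],[1,[0,0,0],[0,0,0]],[-1,[0,0,0],[0,0,0]],[-1,[0,0,0],[0,0,0]]])

```text
time_s: 22.8
tcp_pos: [0.5131, 0.339, 0.0514]
orientation: [-179.9, -0.1, -24.3]
force: [0.1, 0.5, 5.2]
opening: 0.0599
grip_force: 44.3
```

send_rows(rows=[[-1,[0,0,0],[0,0,0]],[-1,[0,0,0],[0,0,0]],[-1,[0,0,-0.2],[0,0,0]],[-1,[0,0,-0.5],[0,0,0]],[-1,[0,0,-0.8],[0,0,0]],[-1,[0,0,-0.8],[0,0,-0.4]],[-1,[0,0,-0.8],[0,0,-0.8]],[-1,[0,0,-0.5],[0,0,-0.8]],[-1,[0,0,0],[0,0,-0.8]],[-1,[0,0,0],[0,0,-0.8]]])

```text
time_s: 24.05
tcp_pos: [0.5123, 0.338, 0.1592]
orientation: [180.0, -0.0, 6.9]
force: [-0.2, -0.8, -1.9]
opening: 0.0596
grip_force: 43.7
```

```bash
python3 -c "
from h import *
a=np.radians(9);c=np.array([625.8,12.8]);ux=np.array([np.cos(a),np.sin(a)])
for x in(17.5,-30): print(x,c+x*ux)
plan(*(c+17.5*ux),165,9)"
```

```text
17.5 [643.08454596  15.53760314]
-30 [596.16934978   8.10696605]
t 24.05 tcp [512.3 338.  159.2] [180.   -0.    6.9] grip 43.7 open 59.6 F [-0.2 -0.8 -1.9]
turn_z units -0.25 shift units [ 2.62 11.3  -0.19]
```

send_rows(rows=[[-1,[0,0,-0.2],[0,0,-0.25]],[-1,[0.24,1,0],[0,0,0]],[-1,[0.24,1,0],[0,0,0]],[-1,[0.24,1,0],[0,0,0]],[-1,[0.24,1,0],[0,0,0]],[-1,[0.24,1,0],[0,0,0]],[-1,[0.24,1,0],[0,0,0]],[-1,[0.24,1,0],[0,0,0]],[-1,[0.24,1,0],[0,0,0]],[-1,[0.24,1,0],[0,0,0]]])

```text
time_s: 25.3
tcp_pos: [0.618, 0.0804, 0.1651]
orientation: [180.0, -0.0, 8.7]
force: [-0.1, 0.4, -1.8]
opening: 0.0594
grip_force: 43.9
```

send_rows(rows=[[-1,[0.23,1,0],[0,0,0]],[-1,[0.23,1,0],[0,0,0]],[-1,[0,0.3,0],[0,0,0]],[-1,[0,0,0],[0,0,0]],[-1,[0,0,0.3],[0,0,0]],[-1,[0,0,0.6],[0,0,0]],[-1,[0,0,0.6],[0,0,0]],[-1,[0,0,0.3],[0,0,0]],[-1,[0,0,0],[0,0,0]],[-1,[0,0,0],[0,0,0]]])

```text
time_s: 26.55
tcp_pos: [0.6423, 0.0154, 0.1107]
orientation: [180.0, -0.0, 8.8]
force: [0.6, 0.3, -3.1]
opening: 0.0597
grip_force: 44.0
```

```bash
python3 -c "
from h import *
plan(643.1,15.5,51.5,9)"
```

```text
t 26.55 tcp [642.3  15.4 110.7] [180.   -0.    8.8] grip 44.0 open 59.7 F [ 0.6  0.3 -3.1]
turn_z units -0.03 shift units [0.03 0.   1.97]
```

send_rows(rows=[[-1,[0.03,0,0.2],[0,0,0]],[-1,[0,0,0.5],[0,0,0]],[-1,[0,0,0.5],[0,0,0]],[-1,[0,0,0.35],[0,0,0]],[-1,[0,0,0.2],[0,0,0]],[-1,[0,0,0.1],[0,0,0]],[-1,[0,0,0.1],[0,0,0]],[-1,[0,0,0.03],[0,0,0]],[-1,[0,0,0],[0,0,0]],[-1,[0,0,0],[0,0,0]]])

```text
time_s: 27.8
tcp_pos: [0.6429, 0.0155, 0.0514]
orientation: [180.0, -0.0, 8.8]
force: [-1.3, -1.1, 2.0]
opening: 0.0596
grip_force: 44.2
```

```bash
python3 -c "
from h import *
plan(643.1,15.5,51.5,9)"
```

```text
t 27.8 tcp [642.9  15.5  51.4] [180.   -0.    8.8] grip 44.2 open 59.6 F [-1.3 -1.1  2. ]
turn_z units -0.03 shift units [ 0.01 -0.   -0.  ]
```

Box is on the floor. I'll release it, lift, and head to the thick block.

send_rows(rows=[[1,[0,0,0],[0,0,0]],[1,[0,0,0],[0,0,0]],[1,[0,0,0],[0,0,0]],[1,[0,0,0],[0,0,0]],[1,[0,0,-0.5],[0,0,0]],[1,[0,0,-1],[0,0,0]],[1,[0,0,-1],[0,0,0]],[1,[0,0,-0.8],[0,0,0]],[1,[0,0,0],[0,0,0.6]],[1,[0,0,0],[0,0,0.6]]])

```text
time_s: 29.05
tcp_pos: [0.6432, 0.0154, 0.1517]
orientation: [-180.0, -0.1, -1.7]
force: [0.6, 0.7, 0.0]
opening: 0.0853
grip_force: 0.0
```

```bash
python3 -c "
from h import *
plan(445,103.4,150,-1.4)"
```

```text
t 29.05 tcp [643.2  15.4 151.7] [-1.8e+02 -1.0e-01 -1.7e+00] grip 0.0 open 85.3 F [0.6 0.7 0. ]
turn_z units -0.04 shift units [-6.68 -2.77  0.06]
```

send_rows(rows=[[1,[-0.95,-0.4,0],[0,0,0]],[1,[-0.95,-0.4,0],[0,0,0]],[1,[-0.95,-0.4,0],[0,0,0]],[1,[-0.95,-0.4,0],[0,0,0]],[1,[-0.95,-0.4,0],[0,0,0]],[1,[-0.95,-0.4,0],[0,0,0]],[1,[-0.95,-0.37,0],[0,0,0]],[1,[0,0,0],[0,0,0]],[1,[0,0,0],[0,0,0]],[1,[0,0,0],[0,0,0]]])

```text
time_s: 30.3
tcp_pos: [0.4465, 0.1035, 0.1503]
orientation: [-180.0, -0.1, -1.6]
force: [-0.7, 0.2, -0.5]
opening: 0.0853
grip_force: 0.0
```

```bash
python3 -c "
from h import *
plan(445,103.4,45,-1.4)"
```

```text
t 30.3 tcp [446.5 103.5 150.3] [-1.8e+02 -1.0e-01 -1.6e+00] grip 0.0 open 85.3 F [-0.7  0.2 -0.5]
turn_z units -0.02 shift units [-0.05  0.    3.51]
```

send_rows(rows=[[1,[-0.05,0,0.4],[0,0,0]],[1,[0,0,0.8],[0,0,0]],[1,[0,0,0.8],[0,0,0]],[1,[0,0,0.8],[0,0,0]],[1,[0,0,0.45],[0,0,0]],[1,[0,0,0.26],[0,0,0]],[1,[0,0,0],[0,0,0]],[-1,[0,0,0],[0,0,0]],[-1,[0,0,0],[0,0,0]],[-1,[0,0,0],[0,0,0]]])

```text
time_s: 31.55
tcp_pos: [0.4446, 0.104, 0.0454]
orientation: [-180.0, -0.1, -1.5]
force: [-0.7, 0.5, 5.7]
opening: 0.0614
grip_force: 44.5
```

send_rows(rows=[[-1,[0,0,0],[0,0,0]],[-1,[0,0,0],[0,0,0]],[-1,[0,0,-0.2],[0,0,0]],[-1,[0,0,-0.6],[0,0,0]],[-1,[0,0,-1],[0,0,0]],[-1,[0,0,-1],[0,0,0]],[-1,[0,0,-0.8],[0,0,0.7]],[-1,[0,0,-0.4],[0,0,0.7]],[-1,[0,0,0],[0,0,0.7]],[-1,[0,0,0],[0,0,0.1]]])

```text
time_s: 32.8
tcp_pos: [0.4437, 0.1038, 0.1649]
orientation: [180.0, -0.0, -20.4]
force: [-0.1, 0.5, -1.2]
opening: 0.0614
grip_force: 43.8
```

```bash
python3 -c "
from h import *
a=np.radians(-20.6);c=np.array([495.1,-292.6]);ux=np.array([np.cos(a),np.sin(a)]);t=c-35*ux
print(t);plan(*t,165,-20.6)"
```

```text
[ 462.33791625 -280.28554231]
t 32.8 tcp [443.7 103.8 164.9] [180.   -0.  -20.4] grip 43.8 open 61.4 F [-0.1  0.5 -1.2]
turn_z units 0.02 shift units [ 5.08 11.76 -0.  ]
```

send_rows(rows=[[-1,[0.22,0.5,0],[0,0,0.02]],[-1,[0.43,1,0],[0,0,0]],[-1,[0.43,1,0],[0,0,0]],[-1,[0.43,1,0],[0,0,0]],[-1,[0.43,1,0],[0,0,0]],[-1,[0.43,1,0],[0,0,0]],[-1,[0.43,1,0],[0,0,0]],[-1,[0.43,1,0],[0,0,0]],[-1,[0.43,1,0],[0,0,0]],[-1,[0.43,1,0],[0,0,0]]])

```text
time_s: 34.05
tcp_pos: [0.4575, -0.2083, 0.1643]
orientation: [180.0, 0.1, -20.6]
force: [1.1, -0.4, -0.1]
opening: 0.0615
grip_force: 43.8
```

send_rows(rows=[[-1,[0.43,1,0],[0,0,0]],[-1,[0.43,1,0],[0,0,0]],[-1,[0.1,0.25,0],[0,0,0]],[-1,[0,0,0],[0,0,0]],[-1,[0,0,0.2],[0,0,0]],[-1,[0,0,0.5],[0,0,0]],[-1,[0,0,0.5],[0,0,0]],[-1,[0,0,0.2],[0,0,0]],[-1,[0,0,0],[0,0,0]],[-1,[0,0,0],[0,0,0]]])

```text
time_s: 35.3
tcp_pos: [0.4621, -0.2796, 0.1229]
orientation: [180.0, -0.0, -20.6]
force: [0.1, 0.4, -0.6]
opening: 0.0616
grip_force: 43.9
```

```bash
python3 -c "
from h import *
plan(462.3,-280.3,51.5,-20.6)"
```

```text
t 35.3 tcp [ 462.1 -279.6  122.9] [180.   -0.  -20.6] grip 43.9 open 61.6 F [ 0.1  0.4 -0.6]
turn_z units -0.0 shift units [0.02 0.02 2.38]
```

send_rows(rows=[[-1,[0.02,0.02,0.3],[0,0,0]],[-1,[0,0,0.6],[0,0,0]],[-1,[0,0,0.6],[0,0,0]],[-1,[0,0,0.4],[0,0,0]],[-1,[0,0,0.2],[0,0,0]],[-1,[0,0,0.12],[0,0,0]],[-1,[0,0,0.1],[0,0,0]],[-1,[0,0,0.07],[0,0,0]],[-1,[0,0,0],[0,0,0]],[-1,[0,0,0],[0,0,0]]])

```text
time_s: 36.55
tcp_pos: [0.4624, -0.2803, 0.0514]
orientation: [180.0, -0.0, -20.6]
force: [-0.2, -0.3, 4.4]
opening: 0.0613
grip_force: 44.4
```

```bash
python3 -c "
from h import *
plan(462.3,-280.3,51.5,-20.6)"
```

```text
t 36.55 tcp [ 462.4 -280.3   51.4] [180.   -0.  -20.6] grip 44.4 open 61.3 F [-0.2 -0.3  4.4]
turn_z units -0.0 shift units [-0.  0. -0.]
```

Contact force of 4.4 N: the block is on the floor. I'll release it, lift, and go to the thin block (460.4,-131.2, yaw -23.4).

send_rows(rows=[[1,[0,0,0],[0,0,0]],[1,[0,0,0],[0,0,0]],[1,[0,0,0],[0,0,0]],[1,[0,0,0],[0,0,0]],[1,[0,0,-0.5],[0,0,0]],[1,[0,0,-1],[0,0,0]],[1,[0,0,-1],[0,0,0]],[1,[0,0,-0.8],[0,0,0]],[1,[0,0,0],[0,0,0.33]],[1,[0,0,0],[0,0,0]]])

```text
time_s: 37.8
tcp_pos: [0.4623, -0.2803, 0.1511]
orientation: [180.0, -0.1, -23.4]
force: [0.0, 0.7, -0.1]
opening: 0.0855
grip_force: 0.0
```

```bash
python3 -c "
from h import *
plan(460.4,-131.2,150,-23.4)"
```

```text
t 37.8 tcp [ 462.3 -280.3  151.1] [ 1.80e+02 -1.00e-01 -2.34e+01] grip 0.0 open 85.5 F [ 0.   0.7 -0.1]
turn_z units -0.0 shift units [-2.03 -4.54  0.04]
```

send_rows(rows=[[1,[-0.41,-0.91,0],[0,0,0]],[1,[-0.41,-0.91,0],[0,0,0]],[1,[-0.41,-0.91,0],[0,0,0]],[1,[-0.4,-0.91,0],[0,0,0]],[1,[-0.4,-0.9,0],[0,0,0]],[1,[0,0,0],[0,0,0]],[1,[0,0,0.5],[0,0,0]],[1,[0,0,0.5],[0,0,0]],[1,[0,0,0],[0,0,0]],[1,[0,0,0],[0,0,0]]])

```text
time_s: 39.05
tcp_pos: [0.4603, -0.1314, 0.1196]
orientation: [180.0, 0.0, -23.5]
force: [-0.3, 0.0, -0.5]
opening: 0.0854
grip_force: 0.0
```

```bash
python3 -c "
from h import *
plan(460.4,-131.2,45,-23.4)
P=cloud(snap('top'));print('long tray content',*rect(P,(330,205,395,272),.055,.1))
print('thick',*rect(P,(330,205,395,272),.066,.0745))"
```

```text
t 39.05 tcp [ 460.3 -131.4  119.6] [180.    0.  -23.5] grip 0.0 open 85.4 F [-0.3  0.  -0.5]
turn_z units -0.01 shift units [ 0.   -0.01  2.49]
long tray content 904 [ 495.1 -292.5] [ 62.3 118.6] 69.2 77.4
thick 207 [ 495.2 -292.6] [ 62.3 118.4] 69.2 72.7
```

Tin and thick block together are centred in the long tray. Now I'll grasp the thin block.

send_rows(rows=[[1,[0,0,0.4],[0,0,0]],[1,[0,0,0.8],[0,0,0]],[1,[0,0,0.7],[0,0,0]],[1,[0,0,0.4],[0,0,0]],[1,[0,0,0.19],[0,0,0]],[1,[0,0,0],[0,0,0]],[-1,[0,0,0],[0,0,0]],[-1,[0,0,0],[0,0,0]],[-1,[0,0,0],[0,0,0]],[-1,[0,0,0],[0,0,0]]])

```text
time_s: 40.35
tcp_pos: [0.4611, -0.1311, 0.0459]
orientation: [-180.0, -0.1, -23.5]
force: [-0.9, 0.3, 6.7]
opening: 0.0617
grip_force: 44.4
```

send_rows(rows=[[-1,[0,0,0],[0,0,0]],[-1,[0,0,-0.2],[0,0,0]],[-1,[0,0,-0.6],[0,0,0]],[-1,[0,0,-1],[0,0,0]],[-1,[0,0,-1],[0,0,-0.7]],[-1,[0,0,-0.8],[0,0,-0.8]],[-1,[0,0,-0.4],[0,0,-0.8]],[-1,[0,0,0],[0,0,-0.8]],[-1,[0,0,0],[0,0,-0.66]],[-1,[0,0,0],[0,0,0]]])

```text
time_s: 41.6
tcp_pos: [0.4601, -0.1311, 0.1653]
orientation: [-180.0, 0.0, 8.8]
force: [0.1, -0.3, -0.8]
opening: 0.0616
grip_force: 43.8
```

```bash
python3 -c "
from h import *
P=cloud(snap('top'));print('sb',*rect(P,(225,160,280,216),.08,.1));print('tray',*rect(P,(228,165,278,216),.015,.035))
a=np.radians(9);c=np.array([625.8,12.8]);ux=np.array([np.cos(a),np.sin(a)]);t=c-30*ux
print(t);plan(*t,165,9)
snap('side','s5')"
```

```text
sb 391 [640.9  15.8] [51.2 59.7] 8.5 86.3
tray 283 [624.9  12.7] [108.2  90.3] 8.7 23.4
[596.16934978   8.10696605]
t 41.65 tcp [ 460.2 -131.   165.3] [-180.     0.     8.7] grip 43.8 open 61.5 F [-0.7  0.1 -0.8]
turn_z units -0.03 shift units [ 5.2  -3.87  0.01]
```

View pics/s5.png

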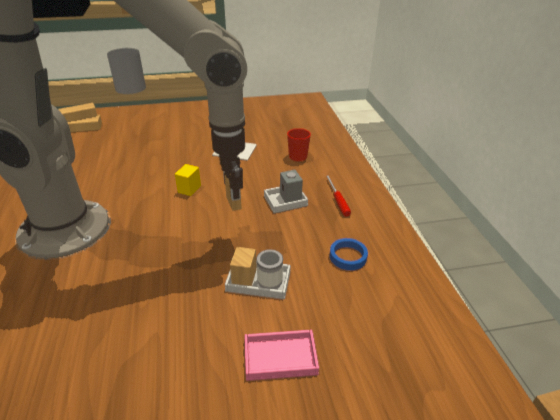

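Tin and thick block stand in the long tray (258,270), the box in the short tray (290,188), and the thin block hangs upright at (235,190).

send_rows(rows=[[-1,[0.5,-0.37,0],[0,0,-0.03]],[-1,[0.95,-0.7,0],[0,0,0]],[-1,[0.95,-0.7,0],[0,0,0]],[-1,[0.95,-0.7,0],[0,0,0]],[-1,[0.95,-0.7,0],[0,0,0]],[-1,[0.6,-0.5,0],[0,0,0]],[-1,[0.29,-0.2,0],[0,0,0]],[-1,[0,0,0.4],[0,0,0]],[-1,[0,0,0.4],[0,0,0]],[-1,[0,0,0],[0,0,0]]])

```text
time_s: 42.95
tcp_pos: [0.5941, 0.0069, 0.1395]
orientation: [180.0, 0.2, 9.0]
force: [-0.6, 0.3, -1.5]
opening: 0.0616
grip_force: 43.8
```

```bash
python3 -c "
from h import *
plan(595.8,8,51.5,8.9)"
```

```text
t 42.95 tcp [594.1   6.9 139.5] [180.    0.2   9. ] grip 43.8 open 61.6 F [-0.6  0.3 -1.5]
turn_z units 0.02 shift units [ 0.06 -0.03  2.93]
```

send_rows(rows=[[-1,[0.04,-0.03,0.3],[0,0,0]],[-1,[0,0,0.7],[0,0,0]],[-1,[0,0,0.7],[0,0,0]],[-1,[0,0,0.5],[0,0,0]],[-1,[0,0,0.3],[0,0,0]],[-1,[0,0,0.18],[0,0,0]],[-1,[0,0,0.12],[0,0,0]],[-1,[0,0,0.1],[0,0,0]],[-1,[0,0,0.03],[0,0,0]],[-1,[0,0,0],[0,0,0]]])

```text
time_s: 44.2
tcp_pos: [0.597, 0.0093, 0.0535]
orientation: [180.0, -0.0, 9.1]
force: [-0.5, 0.5, -0.5]
opening: 0.0615
grip_force: 43.8
```

```bash
python3 -c "
from h import *
plan(595.8,8,51.5,8.9)"
```

```text
t 44.2 tcp [597.    9.3  53.5] [180.   -0.    9.1] grip 43.8 open 61.5 F [-0.5  0.5 -0.5]
turn_z units 0.03 shift units [-0.05  0.04  0.07]
```

send_rows(rows=[[-1,[-0.05,0.03,0.05],[0,0,0]],[-1,[0,0,0.03],[0,0,0]],[-1,[0,0,0],[0,0,0]],[1,[0,0,0],[0,0,0]],[1,[0,0,0],[0,0,0]],[1,[0,0,0],[0,0,0]],[1,[0,0,0],[0,0,0]],[1,[0,0,-0.5],[0,0,0]],[1,[0,0,-1],[0,0,0]],[1,[0,0,-1],[0,0,0]]])

```text
time_s: 45.45
tcp_pos: [0.5956, 0.0083, 0.1276]
orientation: [-180.0, -0.0, 9.1]
force: [0.6, -0.2, 0.3]
opening: 0.085
grip_force: 0.0
```

send_rows(rows=[[1,[0,0,-1],[0,0,0]],[1,[0,0,-1],[0,0,0]],[1,[-0.5,-0.9,-0.5],[0,0,0]],[1,[-0.5,-0.9,0],[0,0,0]],[1,[-0.5,-0.9,0],[0,0,0]],[1,[-0.5,-0.9,0],[0,0,0]],[1,[-0.5,-0.9,0],[0,0,0]],[1,[-0.5,-0.9,0],[0,0,0]],[1,[0,0,0],[0,0,0]],[1,[0,0,0],[0,0,0]]])

```text
time_s: 46.7
tcp_pos: [0.4815, 0.1535, 0.2016]
orientation: [180.0, -0.1, 9.1]
force: [0.1, 0.9, 0.2]
opening: 0.0854
grip_force: 0.0
```

```bash
python3 -c "
from h import *
s=snap('top','t6');P=cloud(s)
def fr(c,a,p):
    a=np.radians(a);d=np.array(p)-c;return np.round([d[0]*np.cos(a)+d[1]*np.sin(a),-d[0]*np.sin(a)+d[1]*np.cos(a)],1)
for n,b in(('short',(225,160,280,216)),('long',(330,205,395,272))):
    print(n,'tray',*rect(P,b,.015,.035),'content',*rect(P,b,.055,.1),'high',*rect(P,b,.077,.1))
Q=P[160:216,225:280].reshape(-1,3);Q=Q[(Q[:,2]>.07)&(Q[:,2]<.0795)];print('thin centre',fr(np.array([625.3,12.8]),9,Q[:,:2].mean(0)*1000),len(Q))
a=snap('side')['color'][150:310,210:350,::-1];cv2.imwrite('pics/s6.png',cv2.resize(a,None,fx=4,fy=3.7))"
```

```text
short tray 285 [625.4  12.6] [108.7  90.2] 8.5 22.8 content 691 [624.7  14.1] [85.3 61.9] 9.8 82.4 high 466 [625.2  13.3] [84.9 60. ] 9.6 85.4
long tray 408 [ 495.5 -292.9] [ 90.7 144. ] 69.6 22.6 content 903 [ 495.1 -292.4] [ 62.2 119.1] 69.5 77.6 high 496 [ 495.  -292.3] [ 60.5 118.2] 68.8 80.3
thin centre [-25.2   1.7] 210
```

View pics/s6.png

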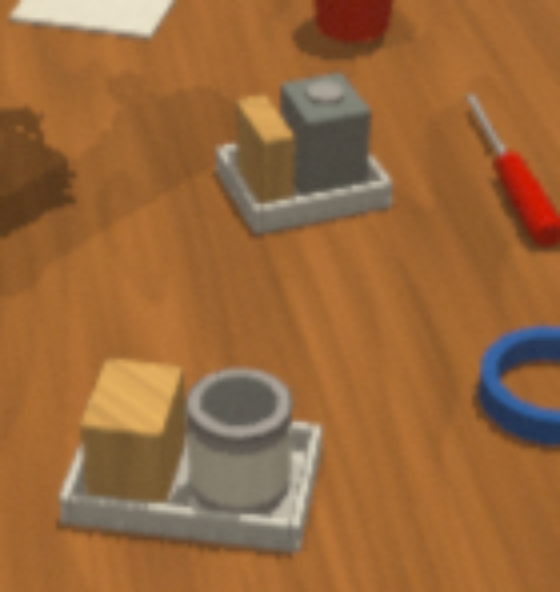

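View pics/t6.png

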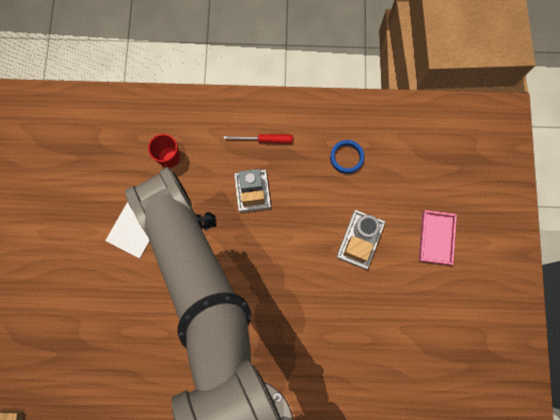

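The short tray at crop (305,160) holds the switch box and the thin block. The long tray at (190,460) holds the tin and the thick block. All four are upright and released, and the arm is clear. Handing in.

```bash
python3 -c "
from h import *
print(ticket.close_job())"
```

```text
the job is handed in; nothing more can be done
None
```

The job is handed in, with no verdict returned: the tin and thick block stand upright in the longer tray, the switch box and thin block in the shorter one, and the cup, tape ring and screwdriver were never touched.

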